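# Push the carton back into its row on the storage bench

## Robot

A 6-joint arm with a two-finger parallel gripper is mounted at the origin on the work surface. World frame = base frame: x ahead of the robot, y to its left, z up, the work surface at z = 0. Lengths are in m, angles in rad, forces in N, time in s.
With the tool pointing down it reaches from about 0.35 to 0.775 m from the base axis. Payload 7.3 kg.
Tool frame: the origin (TCP) lies midway between the tips of the shut fingers; the grasp point (between the pads) lies 19 mm behind it (tcp_to_grasp is the distance from the TCP to the grasp point, in m); z points along the fingers, y is the line along which they close (so a half turn about z gives the same grasp; the last joint's range is limited). The gripper opens to 92 mm and grips with 3 to 60 N. Pads are 19 mm wide; open, the fingers measure 130 mm over their backs; the gripper's body (75 mm by 190 mm) begins 47 mm behind the grasp point.
Start: joints at [1.061, 0.342, 1.524, -0, 1.275, -0.146], TCP at [0.187, 0.491, 0.227] pointing down, gripper open.
Joint ranges: [-2.53, 2.53], [-0.77, 2.02], [0.04, 2.7], [-1, 4.14], [0.28, 2.66], [-3.11, 3.11]. Speed limits (rad/s): [2.57, 2.57, 3.14, 3.14, 3.14, 3.14].

## Interface

Orientations are given as [roll, pitch, yaw] about the fixed x, y, z axes, in that order (R = Rz(yaw) Ry(pitch) Rx(roll)).
In Python, from cell import observe, read_camera, calibration, hand_in, tcp_to_grasp gives the robot as it stands.
- The arm moves only by the tool send_rows, never from a script. Its argument "targets" is a list of rows, each a list of 5 numbers: the opening, from 0 (shut) to 1 (fully open), then the shift along the world's x, y, z in m, then the turn about the world's z in rad. A call has 1 to 5 rows; each row shifts and turns the commanded pose from where the row before left it; what a row does not reach is not made up. A row lasts 1/10 s, in which the tool goes at most 50 mm and 8.59 degrees, less where a joint would pass 70% of its speed; a pose out of reach is approached as far as the arm can. A call is refused whole if a number of a shift passes 0.05 or a number of a turn 0.15, either way. A call with a gripper value outside its range is refused whole. The fingers move at their own pace and stop on an object; "grip_force" is the grip in N (left out, the last holds). Time passes only in rows, so rows that do not move let the fingers close. It gives the time, the measured TCP pose, the force, the opening and the grip force at its end, in the units of the state.
- observe(): the state, without advancing time (a new reading comes with each control period).
- read_camera(name): name is "scene" or "top"; returns (picture, depth): 480x640x3 uint8, red, green, blue; 480x640 float32, m along the optical axis (not along the pixel's ray), 0 where there is no reading.
- calibration(name): a dict with "intrinsics" (3x3 intrinsics, pixels), "world_to_cam" (4x4, takes a point from world to camera coordinates). Camera axes: x right, y up, looking along -z (the intrinsics and any distortion apply to the point x, -y, -z); pixel columns grow to the right and rows downward; lengths in m; the calibration is good to about 2 mm. A picture is of the moment at which its call begins. calibration takes no time and is no camera call.
- hand_in(): hands the job in; it is judged then, once.
The state is a dict: "time": time; "qpos": joint angles; "qvel": joint speeds; "joint_efforts": joint torques, N m; "tool_pos": TCP position; "tool_rot": TCP orientation; "contact_force": force on the tool from outside, world axes, zero at the start; "torque": the same for the moment, N m; "opening": finger opening in m; "grip_force": force on a finger pad.
Only numpy, scipy, OpenCV 4.12 (cv2) and the standard library are available. Lean on these libraries where they do the work, as an engineer would, in place of code of your own. Each camera call takes 0.05 s, during which the arm holds its last target. There are 200 camera calls.

## Task

Push the wide, low cardboard carton along the bench top until its long side is flush against the wooden stop rail and its end is up against the slatted open crate (not the steel tool case at the other end of the rail). Only push it gently with the fingers, keeping it flat on the bench: do not pick it up or tip it, and leave everything else standing where it is.

Things in the scene. Friction and masses are not known exactly. Their poses are not given: they have to be found in the camera images.
- carton: Wide, low closed cardboard carton, paper tape across its top, 110 mm (own x) by 150 mm (own y, the long side) by 70 mm high, 0.3 to 0.6 kg, loose, slides with friction. Origin: centre of its underside; x horizontal, roughly away from the robot towards the rail, z up. It starts in front of the rail, its middle 50 to 90 mm short of home, turned up to 0.4 rad from it.
- rail: Wooden stop rail fixed to the bench, 30 mm thick (own x), 660 mm long (own y), 40 mm high. Origin at the centre of its underside; x points away from the robot, so the face to push against is the plane x = -15 mm of its own frame.
- crate: Grey plastic open-topped crate, rows of dark slots in its sides, odds and ends in it; fixed, against the rail near its left or right end. 140 mm (own x) by 120 (own y) by 110 high. Axes as the rail; origin: centre of its underside, 260 mm to one side of the rail's middle. The face to push against is its own y = +60 or -60 mm, whichever faces the rail's middle.
- toolcase: Closed low dark steel tool case with a flat black handle on top, fixed, at the other end of the rail: 140 mm (own x) by 120 mm (own y) by 66 mm high with handle. Same axes as the rail; origin at the centre of its underside. The clear space along the rail between case and crate is 400 mm.
- jar: Bystander: glass screw-top jar, 52 mm across, 75 mm high, loose; origin at the centre of its underside.
- parcel: Bystander: small upright cardboard parcel, 50 by 60 by 80 mm high, loose; origin at the centre of its underside.
- tee: Bystander: copper pipe tee with brass ends, 70 mm long, 25 mm thick, lying loose; origin on the bench under its middle.
- tape: Bystander: roll of grey tape lying flat, 90 mm across, 40 mm high, loose; origin at the centre of its underside.
- screwdriver: Bystander: screwdriver lying loose on the bench, about 200 mm long; origin on the bench under it.
- gauge: Bystander: round steel pressure gauge lying face up, 60 mm across, 23 mm high, with a brass stem, loose; origin at the centre of its underside.

How it is judged:
At the end, for the whole second after the job is handed in: The carton lies flat and still on the bench, its long side flush with the stop rail (gap at its middle under 6 mm, angle under 0.045 rad) and its end against the slatted crate (gap under 6 mm) (x of carton in the frame of rail between -0.076 and -0.065 m and y of carton in the frame of crate between -0.141 and 0.141 m and angle between the x axis of carton and the x axis of rail, either way round below 0.045 rad and angle between carton's own z axis and vertical below 0.03 rad and height (world z) of carton below 0.004 m and linear speed of carton below 0.01 m/s); the robot touches nothing.
It fails at once if the carton was lifted or carried (more than 12 mm off the bench) (height (world z) of carton above 0.012 m).
It fails at once if the carton was tipped (more than 0.2 rad) (angle between carton's own z axis and vertical above 0.2 rad).
It fails at once if the carton was pushed roughly (fingers pressing on it with more than 50 N) (contact force between the fingers and carton above 50 N).
It fails at once if a bystander was shifted more than 20 mm (distance of any of jar, parcel, tee, tape, screwdriver, gauge from where it was at the start of the episode above 0.02 m).
It fails at once if a bystander was tipped over (angle between any of jar, parcel's own z axis and vertical above 0.4 rad).
It also fails if it takes over 67 s, if anything falls off the work surface, if the arm or the gripper's body presses on something with over 40 N, if the wrist force passes 120 N, or if a joint passes its speed limit or range.

## Working session

There is one attempt and no reset: what is moved stays moved. The work goes in short steps, Python scripts to look and compute and a tool call to move; the robot and the scene stay as the last step left them, time stands still between calls to the robot, and variables do not carry over. Pictures are saved under pics/ and viewed, at most 10 in all, crops included, and the job is handed in when it is done.

Besides the shell and the picture viewer there is one more tool, called after "Emit:" as name(argument=value, ...) on one line, values as JSON. send_rows: Moves the arm, as the interface text tells. Its arguments: {"type":"object","properties":{"targets":{"type":"array","items":{"type":"array","items":{"type":"number"}}},"grip_force":{"type":"number"}},"required":["targets"]}

```bash
mkdir -p pics
python3 - <<'E'
from cell import *
import cv2,numpy as np
for n in("scene","top"):
    p,d=read_camera(n); cv2.imwrite(f"pics/{n}0.png",p[:,:,::-1]); np.savez(f"{n}0.npz",p=p,d=d); c=calibration(n); print({k:np.round(v,4).tolist() if not isinstance(v,str) else v for k,v in c.items()})
print(observe())
E
```

```text
{'intrinsics': [[576.7453, 0.0, 321.0657], [0.0, 576.7453, 245.7432], [0.0, 0.0, 1.0]], 'world_to_cam': [[0.144, 0.9896, -0.0038, -0.0906], [-0.6714, 0.1005, 0.7343, 0.3306], [0.727, -0.1032, 0.6788, -1.6894], [0.0, 0.0, 0.0, 1.0]]}
{'intrinsics': [[605.4594, 0.0, 320.8139], [0.0, 605.4594, 237.3698], [0.0, 0.0, 1.0]], 'world_to_cam': [[-0.0183, -0.9998, -0.0048, 0.0221], [0.994, -0.0187, 0.1077, -0.5196], [-0.1077, -0.0028, 0.9942, -1.438], [0.0, 0.0, 0.0, 1.0]]}
{'time': 0.1, 'qpos': array([ 1.06099594e+00,  3.42651725e-01,  1.52490841e+00, -8.57475967e-06,
        1.27539796e+00, -1.45996712e-01]), 'qvel': array([-3.30862875e-04, -2.56195641e-03, -1.73665280e-03, -6.99746907e-04,
        6.26630034e-04, -4.66368432e-05]), 'joint_efforts': array([ 1.36507129e-03, -4.32002699e+01, -2.44693851e+01,  7.19034160e-02,
        5.25773806e-02, -6.02084015e-05]), 'tool_pos': array([0.18661548, 0.4903314 , 0.22611971]), 'tool_rot': array([-3.14024054e+00, -1.90530105e-04,  2.77779135e+00]), 'contact_force': array([ 0.12561756, -0.16113122, -0.88879369]), 'torque': array([-0.0705376 ,  0.01717058,  0.01256466]), 'grip_force': 0.0, 'opening': 0.0917986698271858}
```

View pics/top0.png

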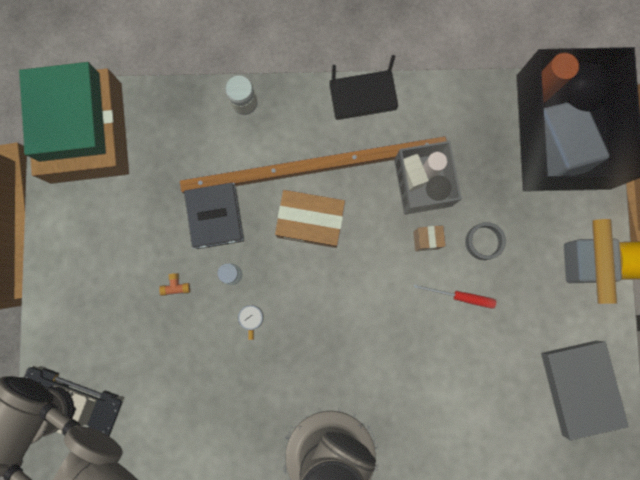

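View pics/scene0.png

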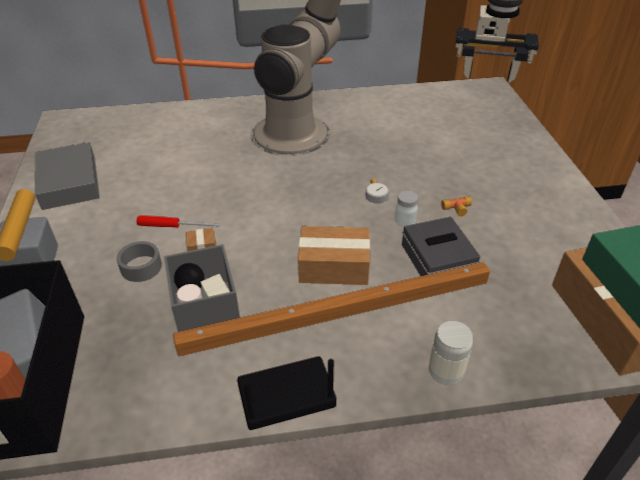

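The top view shows the rail from (182,186) to (445,143), the open crate at its right end (428,177) and the tool case at its left end (213,215). The carton is at (310,218). The parcel (430,237) sits beside the crate, and the jar (228,273) is by the tool case.

```bash
cat > h.py <<'E'
from cell import *
import cv2,numpy as np
def cloud(n="top",f=None):
    p,d=read_camera(n) if f is None else (f['p'],f['d'])
    c=calibration(n);K=np.array(c["intrinsics"]);T=np.linalg.inv(np.array(c["world_to_cam"]))
    v,u=np.mgrid[:480,:640]
    P=np.stack([(u-K[0,2])/K[0,0]*d,-(v-K[1,2])/K[1,1]*d,-d],-1)@T[:3,:3].T+T[:3,3]
    return p,d,P
def rect(P,m):
    m=cv2.morphologyEx(m.astype(np.uint8),cv2.MORPH_OPEN,np.ones((3,3)))
    n,l,s,_=cv2.connectedComponentsWithStats(m); m=l==1+s[1:,4].argmax()
    q=P[m]; r=cv2.minAreaRect((q[:,:2]*1000).astype(np.float32)); return q,r
def box(u0,v0,u1,v1):
    m=np.zeros((480,640),bool); m[v0:v1,u0:u1]=1; return m
E
python3 - <<'E'
from h import *
f=np.load("top0.npz"); p,d,P=cloud(f=f); Z=P[...,2]
print("bench z",np.median(Z[340:400,300:400]))
for n,b,lo,hi in [("rail",(175,130,455,195),.032,.048),("carton",(265,180,355,255),.06,.08),("crate",(390,138,468,220),.1,.12),("case",(180,180,250,255),.045,.075),("parcel",(410,220,450,255),.07,.09),("jar",(210,258,245,290),.06,.09),("tape",(460,215,515,265),.03,.05)]:
    q,r=rect(P,box(*b)&(Z>lo)&(Z<hi)&(d>0)); print(n,len(q),np.round(r[0],1),np.round(r[1],1),round(r[2],2),"z",np.median(q[:,2]).round(4)); 
    print(cv2.boxPoints(r).round(0).tolist())
    if n=="rail":
        v=np.linalg.svd(q[:,:2]-q[:,:2].mean(0),full_matrices=False)[2][0]; print("rail yaw",np.degrees(np.arctan2(v[1],v[0])),q[:,:2].mean(0))
E
```

```text
bench z -0.0007065140421878002
rail 2738 [699.4  26.8] [ 32.2 658.6] 8.5 z 0.0389
[[635.0, 350.0], [732.0, -301.0], [764.0, -296.0], [667.0, 355.0]]
rail yaw -81.22205053982302 [0.69643179 0.05145316]
carton 2913 [564.3  38.6] [150.8 111.3] 79.25 z 0.0692
[[496.0, -25.0], [605.0, -46.0], [633.0, 102.0], [524.0, 123.0]]
crate 133 [ 642.7 -301.9] [98.   8.4] 8.03 z 0.1088
[[594.0, -305.0], [595.0, -313.0], [692.0, -299.0], [691.0, -291.0]]
case 2931 [576.9 271.6] [144.9 121.7] 8.35 z 0.0569
[[496.0, 321.0], [514.0, 201.0], [657.0, 222.0], [640.0, 342.0]]
parcel 555 [ 511.4 -245.2] [50.7 61.3] 3.11 z 0.0786
[[484.0, -216.0], [488.0, -277.0], [538.0, -274.0], [535.0, -213.0]]
jar 316 [435.4 231.9] [44.2 42.3] 89.09 z 0.0741
[[414.0, 210.0], [456.0, 209.0], [457.0, 254.0], [415.0, 254.0]]
tape 258 [ 488.5 -382.5] [90.2 56.5] 80.65 z 0.0386
[[453.0, -422.0], [509.0, -432.0], [524.0, -343.0], [468.0, -333.0]]
```

Rail yaw is 0.148 and the carton sits at about (-132, +32) mm in the rail frame, turned -0.337 rad. Home is (-70, -125). The plan is to push the near face with both fingers parallel to the rail, which squares and seats the carton. Then I'll push its end along the rail.

Emit:
send_rows(targets=[[0.8,0.024,-0.041,0,0.0465],[0.8,0.024,-0.041,0,0.0465],[0.8,0.024,-0.041,0,0.0465],[0.8,0.024,-0.041,0,0.0465],[0.8,0.024,-0.041,0,0.0465]])

```text
time: 0.6
tool_pos: [0.3071, 0.2839, 0.2266]
tool_rot: [-3.141, -0.0, 3.013]
contact_force: [2.1, 0.5, -0.7]
opening: 0.0735
grip_force: 0.0
```

Emit:
send_rows(targets=[[0.8,0.024,-0.041,0,0.0465],[0.8,0.024,-0.041,0,0.0465],[0.8,0.024,-0.041,0,0.0465],[0.8,0.024,-0.041,0,0.0465],[0.8,0.024,-0.041,0,0.0465]])

```text
time: 1.1
tool_pos: [0.4272, 0.0788, 0.2267]
tool_rot: [3.141, -0.0, -3.039]
contact_force: [0.1, -0.3, 0.6]
opening: 0.0734
grip_force: 0.0
```

Emit:
send_rows(targets=[[0.8,0.024,-0.045,0,0.0465],[0.8,0,0,0,0],[0.8,0,0,0,0]])

```text
time: 1.4
tool_pos: [0.4502, 0.0357, 0.2262]
tool_rot: [3.141, -0.001, -2.997]
contact_force: [0.0, 0.5, -1.1]
opening: 0.0738
grip_force: 0.0
```

Emit:
send_rows(targets=[[0.8,0,0,-0.045,0],[0.8,0,0,-0.045,0],[0.8,0,0,-0.045,0],[0.8,0,0,-0.045,0],[0.8,0,0,-0.021,0]])

```text
time: 1.9
tool_pos: [0.4474, 0.0384, 0.0228]
tool_rot: [3.14, -0.005, -2.992]
contact_force: [-0.5, -0.3, -0.3]
opening: 0.0733
grip_force: 0.0
```

Emit:
send_rows(targets=[[0.8,0.005,0.0007,0,0],[0.8,0.005,0.0007,0,0],[0.8,0.005,0.0007,0,0],[0.8,0.005,0.0007,0,0],[0.8,0.004,0.0006,0,0]])

```text
time: 2.4
tool_pos: [0.4756, 0.0401, 0.0269]
tool_rot: [-3.141, 0.003, -2.994]
contact_force: [0.1, -0.2, 0.4]
opening: 0.0737
grip_force: 0.0
```

Emit:
send_rows(targets=[[0.8,0.004,0.0006,0,0],[0.8,0.004,0.0006,0,0],[0.8,0.004,0.0006,0,0],[0.8,0.004,0.0006,0,0],[0.8,0.004,0.0006,0,0]])

```text
time: 2.9
tool_pos: [0.4944, 0.0429, 0.0256]
tool_rot: [3.141, -0.001, -2.994]
contact_force: [-1.2, -1.0, 0.1]
opening: 0.0735
grip_force: 0.8
```

Emit:
send_rows(targets=[[0.8,0.004,0.0006,0,0],[0.8,0.004,0.0006,0,0],[0.8,0.004,0.0006,0,0],[0.8,0.004,0.0006,0,0],[0.8,0.004,0.0006,0,0]])

```text
time: 3.4
tool_pos: [0.5146, 0.046, 0.0257]
tool_rot: [3.141, -0.0, -2.994]
contact_force: [-1.4, -1.4, -0.8]
opening: 0.0732
grip_force: 0.8
```

Emit:
send_rows(targets=[[0.8,0.005,0.0007,0,0],[0.8,0.005,0.0007,0,0],[0.8,0.005,0.0007,0,0],[0.8,0.005,0.0007,0,0],[0.8,0.005,0.0007,0,0]])

```text
time: 3.9
tool_pos: [0.5398, 0.0495, 0.0257]
tool_rot: [3.142, -0.0, -2.994]
contact_force: [-1.8, -1.6, -0.5]
opening: 0.0737
grip_force: 0.8
```

```bash
cat >> h.py <<'E'
C=np.array([.6994,.0268]);TH=.148
R=np.array([[np.cos(TH),np.sin(TH)],[-np.sin(TH),np.cos(TH)]])
def carton(name="top"):
    p,d,P=cloud(name); Z=P[...,2]; L=(P[...,:2]-C)@R.T
    m=(Z>.06)&(Z<.08)&(d>0)&(L[...,0]>-.25)&(L[...,0]<-.005)&(abs(L[...,1])<.195)
    # cardboard/paper: red > blue or bright
    pi=p.astype(int); m&=(pi[...,0]-pi[...,2]>25)|(pi.min(-1)>150)
    q,r=rect(np.dstack([L,Z]),cv2.morphologyEx(m.astype(np.uint8),cv2.MORPH_CLOSE,np.ones((5,5))))
    print(name,len(q),np.round(r[0],1),np.round(r[1],1),"angle",round(r[2],2),"z",np.median(q[:,2]).round(4)); print(cv2.boxPoints(r).round(1).tolist())
    t=observe()["tool_pos"]; print("tcp rail",np.round(R@(t[:2]-C)*1000,1),t[2].round(4))
    return p
E
python3 - <<'E'
from h import *
p=carton(); cv2.imwrite("pics/t1.png",cv2.resize(p[120:310,160:480,::-1],None,fx=2,fy=2)); carton("scene")
E
```

```text
top 726 [-176.1   61.8] [147.5 306.2] angle 80.36 z 0.0691
[[-339.29998779296875, 14.699999809265137], [-37.5, -36.5], [-12.800000190734863, 108.9000015258789], [-314.6000061035156, 160.1999969482422]]
tcp rail [-153.6   45.9] 0.0258
scene 2907 [277.7 -50.9] [163.2 987.3] angle 75.22 z 0.07
[[-220.5, -3.9000000953674316], [734.2000122070312, -255.8000030517578], [775.7999877929688, -98.0], [-178.8000030517578, 153.89999389648438]]
tcp rail [-153.9   45.9] 0.0258
```

View pics/t1.png

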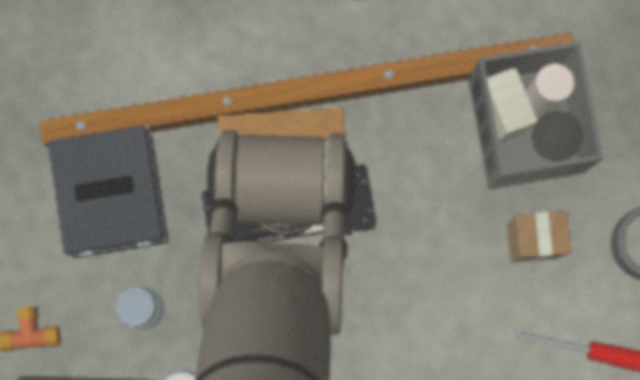

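The carton has only partly squared up. Its far-left corner has reached the rail, so pushing on will turn it flush.

Emit:
send_rows(targets=[[0.8,0.003,0.0004,0,0],[0.8,0.003,0.0004,0,0],[0.8,0.003,0.0004,0,0]])

```text
time: 4.3
tool_pos: [0.5484, 0.0506, 0.0258]
tool_rot: [3.142, -0.0, -2.994]
contact_force: [-2.0, -1.5, 1.2]
opening: 0.0736
grip_force: 1.2
```

Emit:
send_rows(targets=[[0.8,0.002,0.0003,0,0],[0.8,0.002,0.0003,0,0]])

```text
time: 4.5
tool_pos: [0.5523, 0.0512, 0.0258]
tool_rot: [3.142, -0.0, -2.994]
contact_force: [-3.0, -1.8, 2.2]
opening: 0.0736
grip_force: 1.6
```

Emit:
send_rows(targets=[[0.8,0.002,0.0003,0,0],[0.8,0.0,0.0,0,0]])

```text
time: 4.7
tool_pos: [0.5548, 0.0516, 0.0258]
tool_rot: [3.142, 0.001, -2.994]
contact_force: [-1.2, -0.1, -0.3]
opening: 0.0737
grip_force: 0.4
```

Emit:
send_rows(targets=[[0.8,0.002,0.0003,0,0],[0.8,0.002,0.0003,0,0]])

```text
time: 4.9
tool_pos: [0.5583, 0.0522, 0.0257]
tool_rot: [3.141, -0.0, -2.994]
contact_force: [-2.9, -0.5, 1.3]
opening: 0.0733
grip_force: 1.7
```

Emit:
send_rows(targets=[[0.8,0.0015,0.0002,0,0],[0.8,0,0,0,0]])

```text
time: 5.1
tool_pos: [0.559, 0.0524, 0.0257]
tool_rot: [3.141, -0.002, -2.993]
contact_force: [-5.8, -1.4, 4.3]
opening: 0.0732
grip_force: 3.0
```

Emit:
send_rows(targets=[[0.8,0.0015,0.0002,0,0],[0.8,0,0,0,0]])

```text
time: 5.3
tool_pos: [0.5589, 0.0523, 0.0257]
tool_rot: [3.141, -0.005, -2.993]
contact_force: [-11.7, -4.1, 8.2]
opening: 0.0735
grip_force: 6.0
```

Emit:
send_rows(targets=[[0.8,-0.02,-0.003,0,0],[0.8,-0.02,-0.003,0,0],[0.5,0,0,0.05,0],[0.5,0,0,0.05,0],[0.5,0,0,0.03,0]])

```text
time: 5.8
tool_pos: [0.5232, 0.0468, 0.1596]
tool_rot: [-3.141, 0.006, -2.994]
contact_force: [0.0, 0.2, 0.2]
opening: 0.0539
grip_force: 0.0
```

Emit:
send_rows(targets=[[0.5,0.008,0.011,0,-0.143],[0.5,0.008,0.011,0,-0.143],[0.5,0.008,0.011,0,-0.143],[0.5,0.008,0.011,0,-0.143],[0.5,0.008,0.011,0,-0.143]])

```text
time: 6.3
tool_pos: [0.5623, 0.1024, 0.156]
tool_rot: [3.14, 0.001, 2.569]
contact_force: [0.3, -0.5, 0.1]
opening: 0.0455
grip_force: 0.0
```

Emit:
send_rows(targets=[[0.5,0.008,0.011,0,-0.143],[0.5,0.008,0.011,0,-0.143],[0.5,0.008,0.011,0,-0.143],[0.5,0.008,0.011,0,-0.143],[0.5,0.008,0.011,0,-0.143]])

```text
time: 6.8
tool_pos: [0.6022, 0.1575, 0.1558]
tool_rot: [3.14, -0.0, 1.854]
contact_force: [-0.3, 0.2, 0.7]
opening: 0.0461
grip_force: 0.0
```

Emit:
send_rows(targets=[[0.5,0.005,0.002,0,-0.14],[0.5,0,0,0,0]])

```text
time: 7.0
tool_pos: [0.6072, 0.1594, 0.1556]
tool_rot: [3.14, -0.0, 1.719]
contact_force: [0.1, 0.3, -0.3]
opening: 0.0458
grip_force: 0.0
```

```bash
sed -i 's/q,r=rect(.*$/q,r=rect(np.dstack([L,Z]),m)/' h.py
python3 - <<'E'
from h import *
p=carton(); p2=carton("scene"); print(observe()["tool_rot"])
cv2.imwrite("pics/s2.png",p2[150:400,150:550,::-1])
E
```

```text
top 2553 [-69.7  41.8] [111.8 136.7] angle 0.06 z 0.0691
[[-125.69999694824219, 110.0999984741211], [-125.5, -26.600000381469727], [-13.800000190734863, -26.5], [-13.899999618530273, 110.30000305175781]]
tcp rail [-72.2 144.4] 0.1556
scene 2896 [-67.5  48.7] [152.9 113.9] angle 89.8 z 0.0701
[[-124.69999694824219, -27.600000381469727], [-10.800000190734863, -28.0], [-10.300000190734863, 125.0], [-124.19999694824219, 125.4000015258789]]
tcp rail [-72.5 144.2] 0.1556
[ 3.14130682e+00 -1.23772034e-04  1.72333094e+00]
```

View pics/s2.png

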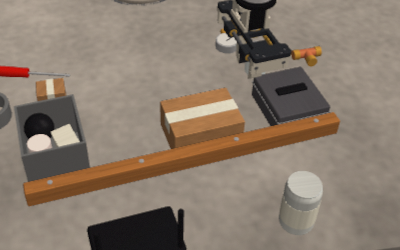

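The carton is flush with the rail (angle about 0) and its free end is near y=+123 mm in the rail frame. Next I'll push that end toward the crate.

Emit:
send_rows(targets=[[0.5,-0.0015,0.01,0,0],[0.5,0,0,-0.045,0],[0.5,0,0,-0.045,0],[0.5,0,0,-0.04,0],[0.5,0,0,0,0]])

```text
time: 7.6
tool_pos: [0.6005, 0.1684, 0.0203]
tool_rot: [-3.13, -0.0, 1.721]
contact_force: [0.3, -0.4, -0.3]
opening: 0.0458
grip_force: 0.0
```

Emit:
send_rows(targets=[[0.5,0.0009,-0.006,0,0],[0.5,0.0009,-0.006,0,0],[0.5,0.0009,-0.006,0,0],[0.5,0.0009,-0.006,0,0],[0.5,0.0009,-0.006,0,0]])

```text
time: 8.1
tool_pos: [0.6105, 0.1389, 0.0277]
tool_rot: [3.138, -0.001, 1.719]
contact_force: [-0.8, 4.3, 3.7]
opening: 0.0459
grip_force: 2.6
```

Emit:
send_rows(targets=[[0.5,0.0009,-0.006,0,0],[0.5,0.0009,-0.006,0,0],[0.5,0.0009,-0.006,0,0],[0.5,0.0009,-0.006,0,0],[0.5,0.0009,-0.006,0,0]])

```text
time: 8.6
tool_pos: [0.6146, 0.1089, 0.0273]
tool_rot: [3.139, -0.001, 1.719]
contact_force: [-1.5, 5.4, 4.9]
opening: 0.0457
grip_force: 2.6
```

Emit:
send_rows(targets=[[0.5,0.0009,-0.006,0,0],[0.5,0.0009,-0.006,0,0],[0.5,0.0009,-0.006,0,0],[0.5,0.0009,-0.006,0,0],[0.5,0.0009,-0.006,0,0]])

```text
time: 9.1
tool_pos: [0.6191, 0.0789, 0.0273]
tool_rot: [3.139, -0.001, 1.719]
contact_force: [-1.4, 5.9, 4.1]
opening: 0.0462
grip_force: 2.7
```

Emit:
send_rows(targets=[[0.5,0.0009,-0.006,0,0],[0.5,0.0009,-0.006,0,0],[0.5,0.0009,-0.006,0,0],[0.5,0.0009,-0.006,0,0],[0.5,0.0009,-0.006,0,0]])

```text
time: 9.6
tool_pos: [0.6236, 0.0489, 0.0274]
tool_rot: [3.139, -0.001, 1.719]
contact_force: [-1.2, 5.7, 5.6]
opening: 0.0459
grip_force: 2.8
```

Run:
```python
from h import *
carton(); carton("scene"); print(observe()["contact_force"])
```

```text
top 1721 [-70.  -77.2] [100.6 111.6] angle 89.69 z 0.0691
[[-126.0999984741211, -127.19999694824219], [-14.5, -127.80000305175781], [-13.899999618530273, -27.200000762939453], [-125.5999984741211, -26.600000381469727]]
tcp rail [-71.7  32. ] 0.0273
scene 2810 [-68.5 -57.7] [142.6 116.1] angle 89.86 z 0.07
[[-126.69999694824219, -128.8000030517578], [-10.600000381469727, -129.10000610351562], [-10.300000190734863, 13.5], [-126.30000305175781, 13.800000190734863]]
tcp rail [-72.  32.] 0.027
[ 0.19398029 -0.3117503  -0.12768469]
```

Still flush, with about 72 mm to the crate.

Emit:
send_rows(targets=[[0.5,0.0009,-0.006,0,0],[0.5,0.0009,-0.006,0,0],[0.5,0.0009,-0.006,0,0],[0.5,0.0009,-0.006,0,0],[0.5,0.0009,-0.006,0,0]])

```text
time: 10.2
tool_pos: [0.6276, 0.019, 0.0265]
tool_rot: [3.14, -0.001, 1.72]
contact_force: [-1.4, 5.2, 3.5]
opening: 0.0461
grip_force: 2.6
```

Emit:
send_rows(targets=[[0.5,0.0009,-0.006,0,0],[0.5,0.0009,-0.006,0,0],[0.5,0.0009,-0.006,0,0],[0.5,0.0009,-0.006,0,0],[0.5,0.0009,-0.006,0,0]])

```text
time: 10.7
tool_pos: [0.632, -0.011, 0.0265]
tool_rot: [3.141, -0.001, 1.72]
contact_force: [-0.6, 6.0, 4.2]
opening: 0.0459
grip_force: 2.6
```

Emit:
send_rows(targets=[[0.5,0.0005,-0.003,0,0],[0.5,0.0003,-0.002,0,0],[0.5,0.0003,-0.002,0,0]])

```text
time: 11.0
tool_pos: [0.633, -0.0181, 0.0262]
tool_rot: [3.141, -0.0, 1.719]
contact_force: [-0.9, 4.9, 3.9]
opening: 0.0457
grip_force: 2.6
```

Emit:
send_rows(targets=[[0.5,0.0003,-0.002,0,0],[0.5,0.0003,-0.0015,0,0]])

```text
time: 11.2
tool_pos: [0.6335, -0.0216, 0.0261]
tool_rot: [3.141, -0.0, 1.719]
contact_force: [-0.8, 6.0, 3.5]
opening: 0.046
grip_force: 2.6
```

Emit:
send_rows(targets=[[0.5,0.0003,-0.0015,0,0],[0.5,0.0002,-0.001,0,0]])

```text
time: 11.4
tool_pos: [0.6337, -0.0226, 0.0261]
tool_rot: [-3.141, -0.003, 1.719]
contact_force: [-2.0, 13.7, 5.8]
opening: 0.046
grip_force: 7.1
```

Emit:
send_rows(targets=[[0.5,0.0002,-0.001,0,0],[0.5,0,0,0,0]])

```text
time: 11.6
tool_pos: [0.6336, -0.0225, 0.0261]
tool_rot: [-3.141, -0.004, 1.72]
contact_force: [-3.5, 14.2, 6.0]
opening: 0.0459
grip_force: 7.3
```

Emit:
send_rows(targets=[[0.5,0.0002,-0.001,0,0],[0.5,0,0,0,0]])

```text
time: 11.8
tool_pos: [0.6336, -0.0225, 0.0261]
tool_rot: [-3.141, -0.005, 1.72]
contact_force: [-3.3, 18.9, 7.6]
opening: 0.0456
grip_force: 9.2
```

The force has climbed and motion has stopped, so the carton is against the crate. I'll back off straight, lift clear and check.

Emit:
send_rows(targets=[[0.5,-0.0015,0.01,0,0],[0.5,-0.003,0.02,0,0],[0.5,-0.003,0.02,0,0],[0.5,0,0,0.05,0],[0.5,0,0,0.05,0]])

```text
time: 12.3
tool_pos: [0.6255, 0.0237, 0.1249]
tool_rot: [-3.137, 0.0, 1.72]
contact_force: [1.1, 0.7, 0.5]
opening: 0.0456
grip_force: 0.0
```

Emit:
send_rows(targets=[[0.5,-0.04,0.03,0.02,0],[0.5,-0.04,0.03,0,0],[0.5,-0.04,0.03,0,0],[0.5,-0.04,0.03,0,0],[0.5,0,0,0,0]])

```text
time: 12.8
tool_pos: [0.4645, 0.1434, 0.144]
tool_rot: [-3.137, 0.0, 1.723]
contact_force: [-0.1, -0.4, -0.5]
opening: 0.0464
grip_force: 0.0
```

Run:
```python
from h import *
p=carton(); carton("scene"); print(observe()["contact_force"])
cv2.imwrite("pics/t3.png",p[:,:,::-1])
```

```text
top 2787 [ -70.2 -122.1] [111.8 145.6] angle 0.07 z 0.0692
[[-126.19999694824219, -49.400001525878906], [-126.0, -195.0], [-14.199999809265137, -194.89999389648438], [-14.399999618530273, -49.29999923706055]]
tcp rail [-212.2  148.5] 0.1445
scene 3049 [ -69.1 -121.9] [146.7 116.4] angle 89.65 z 0.07
[[-127.80000305175781, -194.89999389648438], [-11.399999618530273, -195.60000610351562], [-10.5, -48.900001525878906], [-126.9000015258789, -48.20000076293945]]
tcp rail [-210.5  147.5] 0.1446
[ 0.18417514 -1.07720719 -0.5934576 ]
```

View pics/t3.png

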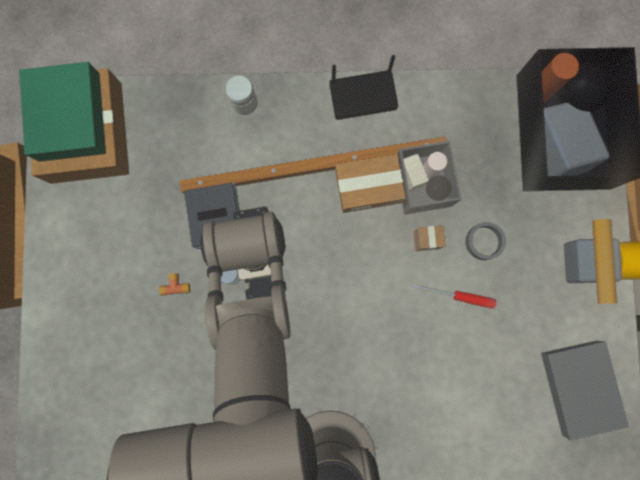

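The carton lies along the rail, with its end against the crate at about (403,180). Its trailing end is at -49 mm, so its leading end is at about -199 mm against the crate face at -200 mm. The bystanders the arm isn't covering are unmoved, and the arm is clear.

```bash
python3 -c "
from cell import *
print(hand_in())"
```

```text
the job is handed in; nothing more can be done
None
```

I pushed the carton flush against the rail (angle about 0 rad) and up against the slatted crate (end gap about 1 mm by camera), and handed the job in at about 13 s; the hand-in returned no verdict.

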